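# Detector into the dark box, sprung lid eased shut

### The job

Set the round, flanged light detector upright on the floor of the open dark box; put it down, do not drop it. Then take the box's lid by its bar and ease it all the way shut against its spring, without letting it slam, and let go.

Things in the scene. Friction and masses are not known exactly. Their poses are not given: they have to be found in the camera images.
- detector: The light detector: a loose aluminium cylinder 36 mm in diameter, 50 mm tall in all, upright on a round foot flange 50 mm across and 8 mm thick, small black window on top; about 150 g. Grip the cylinder. Origin: centre of its underside, z up. A square aluminium block and a thin steel post on a round foot stand near it and are not wanted; which stands where changes.
- dark_box: The dark box: grey painted, with a black lid, open, empty, fixed to the bench; 190 mm (its x) by 150 mm (its y) by 75 mm high, walls and floor 5 mm thick. Origin: centre of its underside, z up, y towards the hinged long side. The hinge axis runs along its x at y = +75 mm, z = +75 mm (top edge of that side).
- lid (a joint): Lid angle in rad: 0 shut, 1.57 upright, 2.2 leaning back on its stop, where it starts. The black plate 190 x 150 x 5 mm, 400 g with its bar, on a light closing spring: above about 2.0 rad its weight keeps it leaning back, below that spring and weight pull it shut, with 0.7 N at the bar upright growing to 2 N when nearly shut; let go, it slams. No catch.
- lid_bar (a point): Middle of the lid's round steel pull bar, 10 mm thick, 100 mm long, along the box's x, beyond the lid's free edge, 195 mm from the hinge axis. Shut: y = -120, z = 78.5 mm in the box frame; leaning back: about 230 mm above the bench. A 35 mm clear gap to the plate lets it be pinched from above with a finger either side all the way; it turns in the grip. Once shut, open only 10 to 15 mm a side.

How it is judged:
By the outcome, as a careful person would: the job done as asked, in the order asked, and still so for the second after the job is handed in, with the robot touching nothing.
It also fails if it takes over 54 s, if anything falls off the work surface, if the arm or the gripper's body presses on something with over 40 N, if the wrist force passes 120 N, or if a joint passes its speed limit or range.

### The arm

A 6-joint arm with a two-finger parallel gripper is mounted at the origin on the work surface. World frame = base frame: x ahead of the robot, y to its left, z up, the work surface at z = 0. Lengths are in m, angles in degrees, forces in N, time in s.
With the tool pointing down it reaches from about 0.3 to 0.75 m from the base axis. Payload 8.5 kg.
Tool frame: the origin (TCP) lies on the centre line of the jaws, within the pads' length; the fingertips stand 17 mm ahead of it and the grasp point (between the pads) lies 2 mm behind it (env.tip_extent is the distance from the TCP to the fingertips, in m); z points along the fingers, y is the direction in which the jaws open and shut (so a half turn about z gives the same grasp; the last joint's range is limited). The gripper opens to 85 mm and grips with 20 to 120 N. Pads are 22 mm wide; open, the fingers measure 114 mm over their backs; the gripper's body (76 mm by 85 mm) begins 54 mm behind the grasp point. The pads swing forward as they close: fully open they stand 13 mm farther back than shut.
Start: joints at [-82.81, 21.807, 74.336, -0, 83.858, -12.336], TCP at [0.184, -0.518, 0.248] pointing down, gripper open.
Joint ranges: [-178.18, 178.18], [-50.72, 133.34], [12.68, 142.11], [-81.47, 261.47], [9.98, 163.14], [-165.26, 165.26]. Speed limits (degrees/s): [136.94, 136.94, 180, 180, 180, 180].

### API

Orientations are given as a 3x3 rotation matrix whose columns are the frame's x, y, z axes.
In Python, from rig import telemetry, get_image, camera_params, close_job, env gives the robot as it stands.
- The arm moves only by the tool apply_moves, never from a script. Its argument "motion" is a list of rows, each an object of numbers: "tx", "ty", "tz": the shift along the tool's x, y, z in cm; "turn": the turn about the tool's z in degrees; "jaw": the gripper's target within -1 to 1 (fully open at 1, half-way at 0, shut at -1). In form: [{"tx": .., "ty": .., "tz": .., "turn": .., "jaw": ..}, ...]. A call has 1 to 5 rows; each row is the pose to reach, as a shift and turn from the pose measured when the call began, along the tool's axes at that moment; what a row does not reach only later rows make up. A row lasts 1/12 s, in which the tool goes at most 41.7 mm and 7.16 degrees, less where a joint would pass 70% of its speed; a pose out of reach is approached as far as the arm can. A call with a gripper value outside its range is refused whole. The fingers move at their own pace and stop on an object; "squeeze" is the grip in N (left out, the last holds). Time passes only in rows, so rows that repeat a pose let the fingers close. It gives the time, the measured TCP pose, the force and the opening at its end, in the units of the state.
- telemetry.observe(): the state, without advancing time (a new reading comes with each control period).
- get_image(name): name is "side" or "top"; returns (picture, depth): 480x640x3 uint8, red, green, blue; 480x640 float32, m along the optical axis (not along the pixel's ray), 0 where there is no reading.
- camera_params(name): a dict with "fx", "fy", "cx", "cy" (pixels), "D" ([k1, k2, p1, p2, k3] as OpenCV has them; the pictures are not rectified), "rvec" (rotation vector, rad) and "tvec" (3), from world to camera coordinates, as OpenCV has them. Camera axes: x right, y down, z forward; pixel columns grow to the right and rows downward; lengths in m; the calibration is good to about 2 mm. A picture is of the moment at which its call begins. camera_params takes no time and is no camera call.
- close_job(): hands the job in, once; it reports no verdict.
The state is a dict: "time_s": time; "q": joint angles; "qvel": joint speeds; "joint_efforts": joint torques, N m; "position": TCP position; "tool_rot": TCP orientation; "ft_force": force on the tool from outside, world axes, zero at the start; "wrist_torque": the same for the moment, N m; "grip_width": finger opening in m.
Only numpy, scipy, OpenCV 4.12 (cv2) and the standard library are available. Lean on these libraries where they do the work, as an engineer would, in place of code of your own. Each camera call takes 0.05 s, during which the arm holds its last target. There are 200 camera calls.

## Working session

There is one attempt and no reset: what is moved stays moved. The work goes in short steps, Python scripts to look and compute and a tool call to move; the robot and the scene stay as the last step left them, time stands still between calls to the robot, and variables do not carry over. Pictures are saved under pics/ and viewed, about 8 in all and at most 12, crops included, and the job is handed in when it is done.

Besides the shell and the picture viewer there is one more tool, called after "Call:" by a JSON object that holds its "fn" and its "kwargs". apply_moves: Moves the arm, as the interface text tells. Its arguments: {"type":"object","properties":{"motion":{"type":"array"},"squeeze":{"type":"number"}},"required":["motion"]}

```bash
mkdir -p pics; cat > h.py <<'E'
import numpy as np, cv2
from rig import telemetry, get_image, camera_params, close_job, env
def cam(n):
    p=camera_params(n); K=np.array([[p['fx'],0,p['cx']],[0,p['fy'],p['cy']],[0,0,1.]])
    return K,np.array(p['D'],float),cv2.Rodrigues(np.array(p['rvec'],float))[0],np.array(p['tvec'],float).ravel()
def cloud(n,d):
    K,D,R,t=cam(n); v,u=np.mgrid[:480,:640]
    q=cv2.undistortPoints(np.stack([u,v],-1).reshape(-1,1,2).astype(np.float64),K,D).reshape(480,640,2)
    P=np.dstack([q*d[...,None],d])
    return (P-t)@R
def grab(n,f=None):
    im,d=get_image(n)
    if f: cv2.imwrite(f,im[...,::-1])
    return im,d,cloud(n,d)
def ray(n,uv,z):
    K,D,R,t=cam(n); q=cv2.undistortPoints(np.array(uv,float).reshape(-1,1,2),K,D).reshape(-1,2)
    dr=np.c_[q,np.ones(len(q))]@R; c=-R.T@t
    return c+dr*((z-c[2])/dr[:,2])[:,None]
E
python3 - <<'E'
from h import *
for n in ('top','side'):
    im,d,P=grab(n,f'pics/{n}0.png'); np.savez(f'{n}0.npz',im=im,d=d,P=P)
    K,D,R,t=cam(n); print(n,-R.T@t,R[2])
s=telemetry.observe(); print(s)
E
```

```text
top [ 0.43009676 -0.06535125  1.10491868] [ 0.07047708 -0.01298045 -0.99742894]
side [ 0.43771615 -0.79429268  0.64274293] [ 0.0842595   0.78757735 -0.61042793]
{'time_s': 0.1, 'q': array([-8.28097192e+01,  2.18368607e+01,  7.43787693e+01, -8.91360076e-04,
        8.38566813e+01, -1.23359422e+01]), 'qvel': array([-0.01127116, -0.08723647, -0.24264772, -0.08812307, -0.04894074,
       -0.0494228 ]), 'joint_efforts': array([ 4.37602401e-03, -4.49225378e+01, -2.31657547e+01, -1.71918618e-04,
        3.65116051e-03, -3.20622782e-06]), 'position': array([ 0.18379397, -0.51813494,  0.24778568]), 'tool_rot': array([[ 9.42488079e-01,  3.34239722e-01, -1.73313192e-04],
       [ 3.34239670e-01, -9.42487284e-01,  1.25020970e-03],
       [ 2.54524263e-04, -1.23623588e-03, -9.99999203e-01]]), 'ft_force': array([ 0.24389004, -0.06383662, -0.16368973]), 'wrist_torque': array([-0.04041888,  0.01064703,  0.03195003]), 'grip_width': 0.08531205418038662}
```

View pics/top0.png

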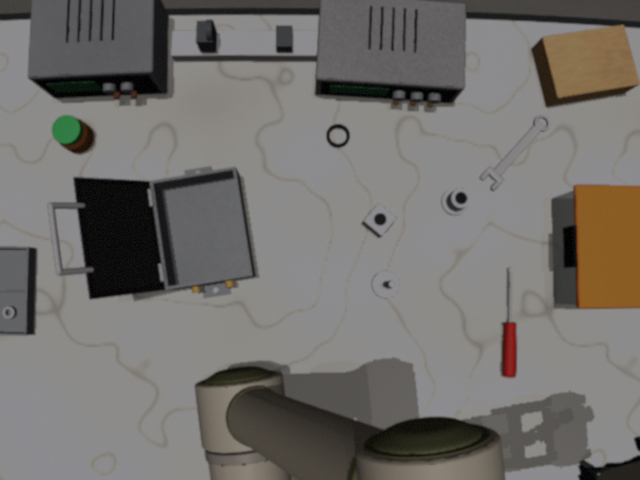

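View pics/side0.png

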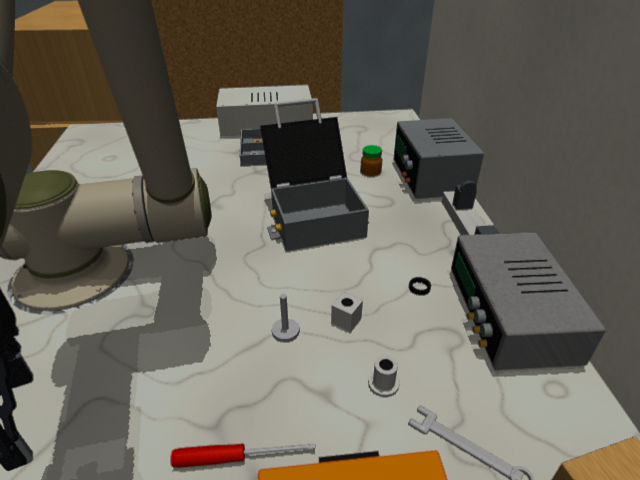

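The top view shows the detector (flange, black window) at about (457,200), the square block at (380,220) and the post at (386,285). The open box is at (205,228), hinge on the left at about (158,235), with the bar at (55,240). The side view agrees: the detector is at (385,375).

```bash
python3 - <<'E'
from h import *
T=np.load('top0.npz');S=np.load('side0.npz')
def sel(P,lo,hi):
    return P[((P>lo)&(P<hi)).all(-1)]
for N,A in(('top',T),('side',S)):
    P=A['P']; 
    u,v=(457,200) if N=='top' else (385,375)
    c=P[v-45:v+45,u-45:u+45].reshape(-1,3)
    hi=c[(c[:,2]>.044)&(c[:,2]<.06)]; print(N,'det top',hi.mean(0),hi.min(0),hi.max(0),len(hi))
    for z0,z1 in((.004,.012),(.012,.044)):
        m=c[(c[:,2]>z0)&(c[:,2]<z1)]; print(z0,m.min(0),m.max(0),len(m))
# box rim from top
P=T['P']
m=np.zeros((480,640),bool); m[150:310,145:270]=1
z=P[...,2]
rim=m&(z>.068)&(z<.08)
pts=P[rim]; print('rim',len(pts),np.median(pts[:,2]))
r=cv2.minAreaRect(pts[:,:2].astype(np.float32)*1000); print(r, cv2.boxPoints(r))
fl=m&(z>.001)&(z<.012)&(np.mgrid[:480,:640][1]>175)&(np.mgrid[:480,:640][1]<235)
# bar, top view : bright high points
b=np.zeros_like(m); b[195:285,45:62]=1
bp=P[b&(z>.15)]; print('bar',len(bp),bp.mean(0) if len(bp) else 0, bp.min(0),bp.max(0))
Q=S['P']; b=np.zeros_like(m); b[92:112,272:325]=1
bp=Q[b&(Q[...,2]>.15)&(Q[...,1]<.5)]; print('bar side',len(bp),bp.mean(0),bp.min(0),bp.max(0))
lid=np.zeros_like(m); lid[185:290,90:150]=1
lp=P[lid]; c=lp.mean(0); print('lid n',np.linalg.svd(lp-c,full_matrices=False)[2][2],c)
np.set_printoptions(suppress=True,precision=3)
E
```

```text
top det top [ 0.58875559 -0.34575755  0.05070093] [ 0.57243973 -0.3635751   0.04424405] [ 0.60546814 -0.32808461  0.05720629] 314
0.004 [ 0.50997985 -0.43688396  0.00400263] [ 0.67712471 -0.26655449  0.01199025] 840
0.012 [ 0.56838242 -0.43234951  0.01203338] [ 0.66105032 -0.32521331  0.04391795] 107
side det top [ 0.58849067 -0.34759985  0.04893423] [ 0.57153372 -0.36415033  0.04414639] [ 0.60681972 -0.32851295  0.05179278] 372
0.004 [ 0.55108701 -0.41931865  0.00401729] [ 0.64637309 -0.22996132  0.01196316] 372
0.012 [ 0.57092443 -0.36467932  0.01208041] [ 0.60601976 -0.33852022  0.04399497] 281
rim 1476 0.07596693075643782
((531.2254028320312, 110.70013427734375), (190.82765197753906, 157.41163635253906), 9.966748237609863) [[423.6294   171.70425 ]
 [450.87366   16.668211]
 [638.8214    49.696014]
 [611.57715  204.73206 ]]
bar 560 [0.5023881  0.29110705 0.24846664] [ 0.43009676 -0.06535125  0.21808077] [0.55464277 0.31193609 1.10491868]
bar side 255 [0.50132129 0.28531305 0.23134507] [ 0.43771615 -0.79429268  0.20886381] [0.5544859  0.31197698 0.64274293]
lid n [ 0.05032719 -0.98111168 -0.18678072] [0.50904213 0.22577494 0.1465452 ]
```

```bash
python3 - <<'E'
from h import *
np.set_printoptions(suppress=True,precision=4)
T=np.load('top0.npz');S=np.load('side0.npz')
for N,A,w in(('top',T,(150,310,145,270)),('side',S,(175,255,262,375))):
    P=A['P'];m=np.zeros((480,640),bool); m[w[0]:w[1],w[2]:w[3]]=1
    p=P[m&(P[...,2]>.070)&(P[...,2]<.079)]
    for a in (9,10,11):
        a=np.radians(a);q=(p[:,:2])@np.array([[np.cos(a),-np.sin(a)],[np.sin(a),np.cos(a)]])
        print(N,[ (ax,np.percentile(q[:,ax],[.5,2,98,99.5])) for ax in(0,1)])
        if abs(a-np.radians(10))<.001:
            for ax in(0,1): h,e=np.histogram(q[:,ax],bins=np.arange(q[:,ax].min(),q[:,ax].max()+.003,.003)); print(e[0],h)
    b=np.zeros_like(m)
    if N=='top': b[200:280,45:64]=1
    else: b[92:112,272:325]=1
    bp=P[b&(P[...,2]>.215)&(P[...,2]<.26)&(P[...,1]>.25)&(P[...,1]<.34)]
    c=np.median(bp,0); mm,ll=bp[:,0].min(),bp[:,0].max()
    f=np.polyfit(bp[:,0],bp[:,1],1); print('bar',len(bp),bp.mean(0),mm,ll,'yaw',np.degrees(np.arctan(f[0])))
E
```

```text
top [(0, array([0.4463, 0.447 , 0.6359, 0.6376])), (1, array([-0.0511, -0.0506,  0.1019,  0.1032]))]
top [(0, array([0.4471, 0.4475, 0.6364, 0.637 ])), (1, array([-0.0612, -0.0599,  0.0924,  0.0941]))]
0.4469479198214111 [147 119  14  15  14  10  10  14  11  10  12  12  13  10  14  14  13  13
  13  15  13  11  15  15  12  15  11  12  14  13  15  14  14  12  12  11
  12  13  13  12  14  13  14  14  14  11  12  16  18  10   9  11   7  12
   9  12   9  13  13  12  11 112 140  50]
-0.06198684372841616 [ 86 174  75  11  11   9  10  10  10  10  10   9  11  10   9   8  13  11
  10  13  10  11   9  12  10  13  13  11  11  14  10  14  10  11  15  11
   8  10  12  13  10  11  10  11  14   9  10  13  76 205 133  59   9]
top [(0, array([0.4467, 0.4475, 0.6369, 0.6377])), (1, array([-0.0721, -0.0703,  0.0835,  0.0855]))]
bar 578 [0.5033 0.2965 0.2341] 0.44676501120370826 0.5546427729617334 yaw 7.423037830964712
side [(0, array([0.4461, 0.4469, 0.636 , 0.6369])), (1, array([-0.0529, -0.052 ,  0.1063,  0.1076]))]
side [(0, array([0.4465, 0.4473, 0.636 , 0.6372])), (1, array([-0.0623, -0.0614,  0.0967,  0.0983]))]
0.44614262203297494 [57 47 12  9 12 11 11 11  8  6 12  7  8 11  8  8 11  8 13 11  9 10 11  9
  9 12 10 11  8 11 11  9 12 11  9  7  9 10 11  8 10 12 10 11 10 12  7 10
 11 12 10  7  9 10 10  8 10 10 10 11  9 36 53 32  1]
-0.0631679312151214 [ 55 115  54  14   4   6   4   4   6   6   5   4   7   3   2   7   7   1
   2   5   3   6   3   6   4   6   4   3   4   2   6   5   1   7   2   4
   4   5   2   5   3   4   3   3   3   4   3   6  17 105  77 102  61  23
   2]
side [(0, array([0.446 , 0.4473, 0.6363, 0.6376])), (1, array([-0.0727, -0.0714,  0.0872,  0.0885]))]
bar 239 [0.499  0.2941 0.229 ] 0.445515592847415 0.5544859034047583 yaw 9.42038447489404
```

Call:
{"fn": "apply_moves", "kwargs": {"motion": [{"tx":4,"ty":0,"tz":0,"turn":7},{"tx":8,"ty":0,"tz":0,"turn":9.5},{"tx":12,"ty":0,"tz":0,"turn":9.5},{"tx":16,"ty":0,"tz":0,"turn":9.5},{"tx":20,"ty":0,"tz":0,"turn":9.5}]}}

```text
invalid input
```

Call:
{"fn": "apply_moves", "kwargs": {"motion": [{"tx":4,"ty":0,"tz":0,"turn":7,"jaw":1},{"tx":8,"ty":-0.5,"tz":0,"turn":9.5,"jaw":1},{"tx":12,"ty":-1,"tz":0,"turn":9.5,"jaw":1},{"tx":16,"ty":-1.2,"tz":0,"turn":9.5,"jaw":1},{"tx":20,"ty":-1.4,"tz":0,"turn":9.5,"jaw":1}], "squeeze": 40}}

```text
time_s: 0.52
position: [0.3691, -0.4368, 0.2477]
tool_rot: [[0.985, 0.174, -0.0], [0.174, -0.985, 0.002], [-0.0, -0.002, -1.0]]
ft_force: [-0.1, -1.3, 0.3]
grip_width: 0.0856
```

Call:
{"fn": "apply_moves", "kwargs": {"motion": [{"tx":4,"ty":-1,"tz":0,"turn":0,"jaw":1},{"tx":8,"ty":-2,"tz":0,"turn":0,"jaw":1},{"tx":12,"ty":-3,"tz":0,"turn":0,"jaw":1},{"tx":16,"ty":-4,"tz":1,"turn":0,"jaw":1},{"tx":20,"ty":-5,"tz":2,"turn":0,"jaw":1}]}}

```text
time_s: 0.93
position: [0.5573, -0.3524, 0.2281]
tool_rot: [[0.985, 0.174, -0.0], [0.174, -0.985, 0.001], [0.0, -0.001, -1.0]]
ft_force: [-0.5, -1.3, -0.3]
grip_width: 0.0854
```

Call:
{"fn": "apply_moves", "kwargs": {"motion": [{"tx":4,"ty":0,"tz":2,"turn":0,"jaw":1},{"tx":4.5,"ty":0,"tz":5,"turn":0,"jaw":1},{"tx":4.5,"ty":0,"tz":8,"turn":0,"jaw":1},{"tx":4.5,"ty":0,"tz":11,"turn":0,"jaw":1},{"tx":4.5,"ty":0,"tz":11,"turn":0,"jaw":1}]}}

```text
time_s: 1.35
position: [0.5997, -0.3423, 0.1108]
tool_rot: [[0.985, 0.174, -0.01], [0.175, -0.985, 0.009], [-0.008, -0.011, -1.0]]
ft_force: [0.3, 0.1, -2.1]
grip_width: 0.0852
```

Call:
{"fn": "apply_moves", "kwargs": {"motion": [{"tx":-1.1,"ty":0.2,"tz":1,"turn":0,"jaw":1},{"tx":-1.1,"ty":0.2,"tz":3,"turn":0,"jaw":1},{"tx":-1.1,"ty":0.2,"tz":5,"turn":0,"jaw":1},{"tx":-1.1,"ty":0.2,"tz":6,"turn":0,"jaw":1},{"tx":-1.1,"ty":0.2,"tz":6,"turn":0,"jaw":1}]}}

```text
time_s: 1.77
position: [0.588, -0.3454, 0.0498]
tool_rot: [[0.985, 0.174, -0.012], [0.174, -0.985, 0.011], [-0.01, -0.013, -1.0]]
ft_force: [0.4, -0.0, -0.5]
grip_width: 0.0856
```

Call:
{"fn": "apply_moves", "kwargs": {"motion": [{"tx":0.1,"ty":0,"tz":1.0,"turn":0,"jaw":1},{"tx":0.1,"ty":0,"tz":1.8,"turn":0,"jaw":1},{"tx":0.1,"ty":0,"tz":1.8,"turn":0,"jaw":0},{"tx":0.1,"ty":0,"tz":1.8,"turn":0,"jaw":-0.3},{"tx":0.1,"ty":0,"tz":1.8,"turn":0,"jaw":-0.6}]}}

```text
time_s: 2.18
position: [0.5891, -0.3452, 0.0324]
tool_rot: [[0.985, 0.174, -0.011], [0.174, -0.985, 0.011], [-0.009, -0.012, -1.0]]
ft_force: [-1.0, 0.1, -0.7]
grip_width: 0.0518
```

Call:
{"fn": "apply_moves", "kwargs": {"motion": [{"tx":0,"ty":0,"tz":0,"turn":0,"jaw":-1},{"tx":0,"ty":0,"tz":0,"turn":0,"jaw":-1},{"tx":0,"ty":0,"tz":0,"turn":0,"jaw":-1},{"tx":0,"ty":0,"tz":0,"turn":0,"jaw":-1}]}}

```text
time_s: 2.52
position: [0.5895, -0.3456, 0.0334]
tool_rot: [[0.985, 0.174, -0.01], [0.174, -0.985, 0.009], [-0.008, -0.011, -1.0]]
ft_force: [-0.2, -0.2, 5.8]
grip_width: 0.0351
```

```bash
python3 - <<'E'
from h import *
im,d,P=grab('side'); cv2.imwrite('pics/s1.png',cv2.resize(im[280:460,300:500,::-1],None,fx=3,fy=3))
print(telemetry.observe()['grip_width'])
E
```

```text
0.03481656897156785
```

View pics/s1.png

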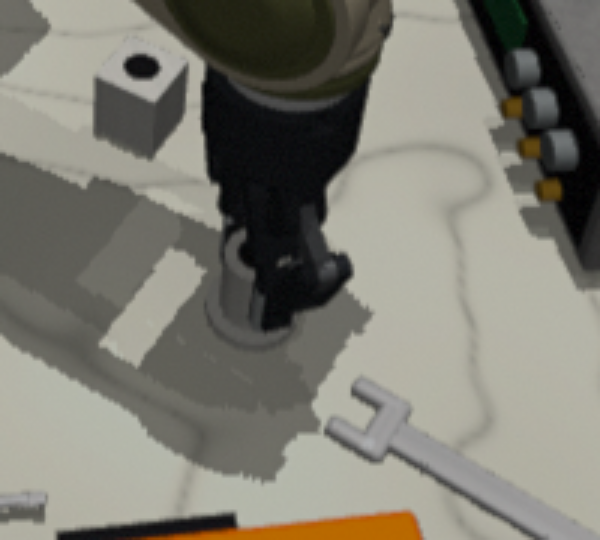

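The detector is held: opening is 35 mm and it sits upright between the pads (crop at about (245,270)).

Call:
{"fn": "apply_moves", "kwargs": {"motion": [{"tx":0,"ty":0,"tz":-1,"turn":0,"jaw":-1},{"tx":0,"ty":0,"tz":-3,"turn":0,"jaw":-1},{"tx":0,"ty":0,"tz":-6,"turn":0,"jaw":-1},{"tx":0,"ty":0,"tz":-9,"turn":0,"jaw":-1},{"tx":0,"ty":-1,"tz":-12,"turn":0,"jaw":-1}]}}

```text
time_s: 2.98
position: [0.5885, -0.3378, 0.1547]
tool_rot: [[0.985, 0.173, -0.01], [0.173, -0.985, 0.01], [-0.009, -0.011, -1.0]]
ft_force: [1.3, -0.8, -1.8]
grip_width: 0.0347
```

Call:
{"fn": "apply_moves", "kwargs": {"motion": [{"tx":0.1,"ty":-3,"tz":-1,"turn":0,"jaw":-1},{"tx":0.2,"ty":-6,"tz":-1,"turn":0,"jaw":-1},{"tx":0.4,"ty":-9.5,"tz":-1,"turn":0,"jaw":-1},{"tx":0.6,"ty":-13,"tz":-1,"turn":0,"jaw":-1},{"tx":0.8,"ty":-16.5,"tz":-1,"turn":0,"jaw":-1}]}}

```text
time_s: 3.4
position: [0.5671, -0.1723, 0.1667]
tool_rot: [[0.985, 0.173, -0.011], [0.173, -0.985, 0.01], [-0.009, -0.012, -1.0]]
ft_force: [1.0, 0.1, -1.7]
grip_width: 0.0349
```

Call:
{"fn": "apply_moves", "kwargs": {"motion": [{"tx":0.2,"ty":-3.5,"tz":0,"turn":0,"jaw":-1},{"tx":0.4,"ty":-7,"tz":0,"turn":0,"jaw":-1},{"tx":0.6,"ty":-10.5,"tz":0,"turn":0,"jaw":-1},{"tx":0.8,"ty":-14,"tz":0,"turn":0,"jaw":-1},{"tx":0.8,"ty":-16,"tz":0,"turn":0,"jaw":-1}]}}

```text
time_s: 3.82
position: [0.5463, -0.01, 0.1688]
tool_rot: [[0.985, 0.174, -0.012], [0.175, -0.985, 0.011], [-0.01, -0.013, -1.0]]
ft_force: [-0.3, 0.4, -2.0]
grip_width: 0.0352
```

Call:
{"fn": "apply_moves", "kwargs": {"motion": [{"tx":0.2,"ty":-3.5,"tz":0,"turn":0,"jaw":-1},{"tx":0.4,"ty":-7,"tz":0,"turn":0,"jaw":-1},{"tx":0.5,"ty":-10,"tz":0,"turn":0,"jaw":-1},{"tx":0.5,"ty":-11.8,"tz":0,"turn":0,"jaw":-1},{"tx":0.5,"ty":-11.8,"tz":1,"turn":0,"jaw":-1}]}}

```text
time_s: 4.23
position: [0.53, 0.1106, 0.1621]
tool_rot: [[0.984, 0.178, -0.01], [0.178, -0.984, 0.012], [-0.008, -0.014, -1.0]]
ft_force: [-0.4, 0.1, -3.0]
grip_width: 0.0353
```

Call:
{"fn": "apply_moves", "kwargs": {"motion": [{"tx":0,"ty":0,"tz":2,"turn":0,"jaw":-1},{"tx":0,"ty":0,"tz":4,"turn":0,"jaw":-1},{"tx":0,"ty":0,"tz":6,"turn":0,"jaw":-1},{"tx":0,"ty":0,"tz":7,"turn":0,"jaw":-1},{"tx":0,"ty":0,"tz":7.5,"turn":0,"jaw":-1}]}}

```text
time_s: 4.65
position: [0.5285, 0.1115, 0.0859]
tool_rot: [[0.984, 0.178, -0.013], [0.178, -0.984, 0.012], [-0.01, -0.014, -1.0]]
ft_force: [-0.2, -0.7, -2.0]
grip_width: 0.0351
```

```bash
python3 - <<'E'
from h import *
im,d,P=grab('side'); cv2.imwrite('pics/s2.png',cv2.resize(im[80:260,230:430,::-1],None,fx=3,fy=3))
s=telemetry.observe();print(s['position'],s['ft_force'],s['grip_width'])
E
```

```text
[0.52868221 0.11145297 0.08592067] [-1.20241034 -1.00707393 -2.92191189] 0.03487231287122843
```

View pics/s2.png

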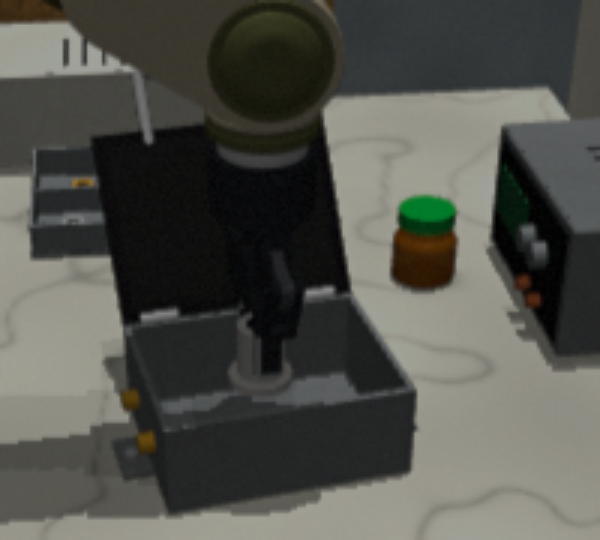

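The detector hangs upright over the middle of the box floor (crop at about (262,360)), clear of the walls and lid. Lowering it gently.

Call:
{"fn": "apply_moves", "kwargs": {"motion": [{"tx":0.2,"ty":0.3,"tz":1.2,"turn":0,"jaw":-1},{"tx":0.2,"ty":0.3,"tz":2.4,"turn":0,"jaw":-1},{"tx":0.2,"ty":0.3,"tz":3.4,"turn":0,"jaw":-1},{"tx":0.2,"ty":0.3,"tz":4.0,"turn":0,"jaw":-1},{"tx":0.2,"ty":0.3,"tz":4.3,"turn":0,"jaw":-1}]}}

```text
time_s: 5.12
position: [0.5306, 0.1094, 0.0426]
tool_rot: [[0.984, 0.178, -0.013], [0.178, -0.984, 0.012], [-0.01, -0.014, -1.0]]
ft_force: [0.2, 0.8, -2.0]
grip_width: 0.035
```

Call:
{"fn": "apply_moves", "kwargs": {"motion": [{"tx":0,"ty":0,"tz":0.15,"turn":0,"jaw":-1},{"tx":0,"ty":0,"tz":0.3,"turn":0,"jaw":-1},{"tx":0,"ty":0,"tz":0.4,"turn":0,"jaw":-1},{"tx":0,"ty":0,"tz":0.4,"turn":0,"jaw":-1}]}}

```text
time_s: 5.45
position: [0.5307, 0.1095, 0.0388]
tool_rot: [[0.984, 0.178, -0.012], [0.178, -0.984, 0.012], [-0.01, -0.014, -1.0]]
ft_force: [-0.2, -0.1, -1.4]
grip_width: 0.0351
```

Call:
{"fn": "apply_moves", "kwargs": {"motion": [{"tx":0,"ty":0,"tz":0.1,"turn":0,"jaw":-1},{"tx":0,"ty":0,"tz":0.15,"turn":0,"jaw":-1},{"tx":0,"ty":0,"tz":0.2,"turn":0,"jaw":-1},{"tx":0,"ty":0,"tz":0.2,"turn":0,"jaw":-1}]}}

```text
time_s: 5.78
position: [0.5309, 0.1095, 0.0384]
tool_rot: [[0.984, 0.178, -0.011], [0.178, -0.984, 0.012], [-0.008, -0.014, -1.0]]
ft_force: [-4.5, 0.1, 12.0]
grip_width: 0.0349
```

Touchdown (12 N). Release and withdraw.

Call:
{"fn": "apply_moves", "kwargs": {"motion": [{"tx":0,"ty":0,"tz":0,"turn":0,"jaw":-0.1},{"tx":0,"ty":0,"tz":0,"turn":0,"jaw":0.1},{"tx":0,"ty":0,"tz":0,"turn":0,"jaw":0.25},{"tx":0,"ty":0,"tz":0,"turn":0,"jaw":0.25},{"tx":0,"ty":0,"tz":0,"turn":0,"jaw":0.25}]}}

```text
time_s: 6.2
position: [0.5309, 0.1095, 0.0383]
tool_rot: [[0.984, 0.178, -0.011], [0.179, -0.984, 0.012], [-0.009, -0.014, -1.0]]
ft_force: [-0.3, -0.2, -0.3]
grip_width: 0.0534
```

Call:
{"fn": "apply_moves", "kwargs": {"motion": [{"tx":0,"ty":0,"tz":-1,"turn":0,"jaw":0.25},{"tx":0,"ty":0,"tz":-3,"turn":0,"jaw":0.25},{"tx":0,"ty":0,"tz":-6,"turn":0,"jaw":0.25},{"tx":0,"ty":0,"tz":-10,"turn":0,"jaw":0.25},{"tx":0,"ty":0,"tz":-14,"turn":0,"jaw":0.25}]}}

```text
time_s: 6.62
position: [0.5318, 0.1079, 0.1802]
tool_rot: [[0.984, 0.178, -0.012], [0.179, -0.984, 0.012], [-0.01, -0.014, -1.0]]
ft_force: [0.9, -0.6, 0.3]
grip_width: 0.0536
```

Call:
{"fn": "apply_moves", "kwargs": {"motion": [{"tx":0,"ty":0,"tz":-4,"turn":0,"jaw":0.25},{"tx":0,"ty":0,"tz":-8,"turn":0,"jaw":0.25},{"tx":0,"ty":0,"tz":-11,"turn":0,"jaw":0.25},{"tx":0,"ty":0,"tz":-12,"turn":0,"jaw":0.25},{"tx":0,"ty":0,"tz":-12,"turn":0,"jaw":0.25}]}}

```text
time_s: 7.03
position: [0.5337, 0.1064, 0.3038]
tool_rot: [[0.984, 0.178, -0.006], [0.179, -0.984, 0.012], [-0.003, -0.013, -1.0]]
ft_force: [0.0, -0.8, -0.3]
grip_width: 0.0535
```

```bash
python3 - <<'E'
from h import *
im,d,P=grab('side'); cv2.imwrite('pics/s3.png',cv2.resize(im[80:260,230:430,::-1],None,fx=3,fy=3))
s=telemetry.observe();print(s['position'],s['ft_force'],s['grip_width'])
E
```

```text
[0.533215   0.10639863 0.3013798 ] [-0.62243479  0.18750836 -1.02086952] 0.05353841401433706
```

View pics/s3.png

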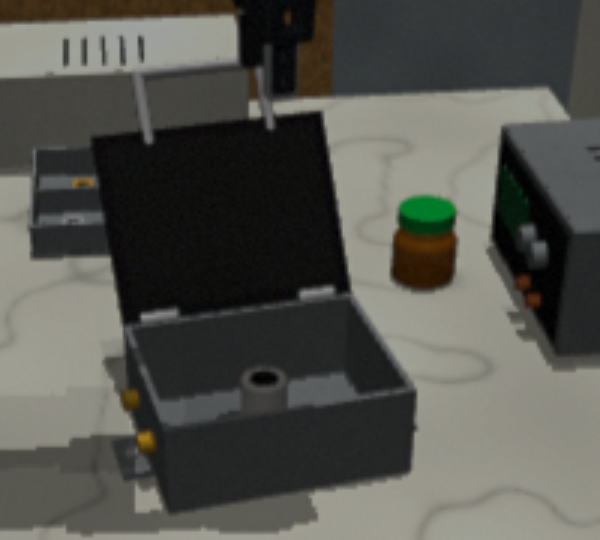

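The detector stands upright on the box floor (crop at (265,395)); the lid is still leaning back. Going above the bar.

Call:
{"fn": "apply_moves", "kwargs": {"motion": [{"tx":0,"ty":-3.5,"tz":0,"turn":0,"jaw":0.25},{"tx":0,"ty":-7,"tz":0,"turn":0,"jaw":0.25},{"tx":0,"ty":-11,"tz":0,"turn":0,"jaw":0.25},{"tx":0,"ty":-15,"tz":0,"turn":0,"jaw":0.25},{"tx":0,"ty":-18,"tz":0,"turn":0,"jaw":0.25}]}}

```text
time_s: 7.5
position: [0.4996, 0.2859, 0.3021]
tool_rot: [[0.984, 0.179, -0.013], [0.179, -0.984, 0.011], [-0.011, -0.014, -1.0]]
ft_force: [-0.0, 0.6, -0.3]
grip_width: 0.0537
```

Call:
{"fn": "apply_moves", "kwargs": {"motion": [{"tx":0,"ty":-1,"tz":0,"turn":0,"jaw":0.25},{"tx":0,"ty":-1,"tz":0,"turn":0,"jaw":0.25},{"tx":0,"ty":-1,"tz":0,"turn":0,"jaw":0.25}]}}

```text
time_s: 7.75
position: [0.4976, 0.2954, 0.3009]
tool_rot: [[0.984, 0.18, -0.015], [0.18, -0.984, 0.01], [-0.013, -0.013, -1.0]]
ft_force: [-0.1, -0.4, -0.1]
grip_width: 0.0537
```

```bash
python3 - <<'E'
from h import *
im,d,P=grab('side'); cv2.imwrite('pics/s4.png',cv2.resize(im[40:190,230:380,::-1],None,fx=4,fy=4))
s=telemetry.observe();print(s['position'],s['tool_rot'])
E
```

```text
[0.49793495 0.29476005 0.30131638] [[ 0.983787    0.17874052 -0.0146618 ]
 [ 0.17889927 -0.98381313  0.01033368]
 [-0.01257742 -0.01278912 -0.99983911]]
```

View pics/s4.png

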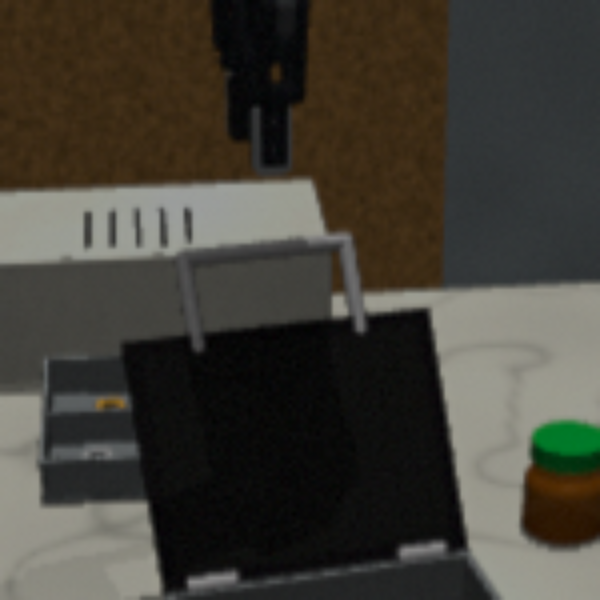

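The gripper is over the middle of the bar (bar at about (265,247) in the crop, fingers at (270,150)). Descending.

Call:
{"fn": "apply_moves", "kwargs": {"motion": [{"tx":0.1,"ty":-0.15,"tz":2,"turn":0,"jaw":0.25},{"tx":0.1,"ty":-0.15,"tz":4,"turn":0,"jaw":0.25},{"tx":0.1,"ty":-0.15,"tz":6,"turn":0,"jaw":0.25},{"tx":0.1,"ty":-0.15,"tz":7.2,"turn":0,"jaw":0.25},{"tx":0.1,"ty":-0.15,"tz":7.2,"turn":0,"jaw":0}]}}

```text
time_s: 8.22
position: [0.4972, 0.2952, 0.2265]
tool_rot: [[0.984, 0.176, -0.02], [0.177, -0.984, 0.008], [-0.018, -0.012, -1.0]]
ft_force: [-0.4, -0.0, -0.2]
grip_width: 0.0434
```

Call:
{"fn": "apply_moves", "kwargs": {"motion": [{"tx":0,"ty":0,"tz":0,"turn":0,"jaw":-0.3},{"tx":0,"ty":0,"tz":0,"turn":0,"jaw":-0.5},{"tx":0,"ty":0,"tz":0,"turn":0,"jaw":-0.7},{"tx":0,"ty":0,"tz":0,"turn":0,"jaw":-1},{"tx":0,"ty":0,"tz":0,"turn":0,"jaw":-1}], "squeeze": 25}}

```text
time_s: 8.63
position: [0.4976, 0.2953, 0.2273]
tool_rot: [[0.984, 0.176, -0.018], [0.177, -0.984, 0.009], [-0.016, -0.012, -1.0]]
ft_force: [1.3, 1.1, 2.3]
grip_width: 0.0086
```

Call:
{"fn": "apply_moves", "kwargs": {"motion": [{"tx":0,"ty":0,"tz":0,"turn":0,"jaw":-1},{"tx":0,"ty":0,"tz":0,"turn":0,"jaw":-1},{"tx":0,"ty":0,"tz":0,"turn":0,"jaw":-1},{"tx":0,"ty":0,"tz":0,"turn":0,"jaw":-1}]}}

```text
time_s: 8.97
position: [0.4976, 0.2953, 0.2274]
tool_rot: [[0.984, 0.176, -0.018], [0.177, -0.984, 0.009], [-0.016, -0.012, -1.0]]
ft_force: [-0.1, 0.4, -1.0]
grip_width: 0.0092
```

```bash
python3 - <<'E'
from h import *
im,d,P=grab('side'); cv2.imwrite('pics/s5.png',cv2.resize(im[40:190,230:380,::-1],None,fx=4,fy=4))
s=telemetry.observe();print(s['position'],s['ft_force'],s['grip_width'])
E
```

```text
[0.49759555 0.29528031 0.22737778] [-0.15924848  0.01057427 -0.60285211] 0.008893469548168203
```

View pics/s5.png

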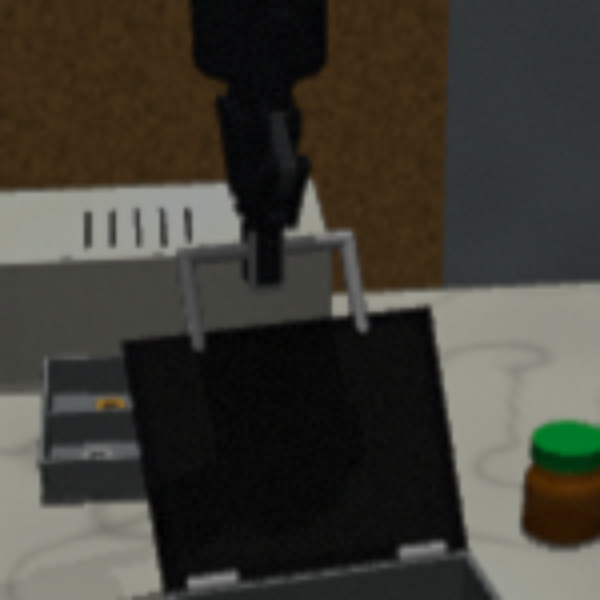

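The fingers hold the bar at its middle, opening 9 mm. Next step: work out the arc waypoints.

```bash
cat > arc.py <<'E'
import sys
from h import *
a=np.radians(10); bx=np.array([np.cos(a),np.sin(a),0]); by=np.array([-np.sin(a),np.cos(a),0]); H=(.0875,.075)
def bar(th): return H[0]-.195*np.cos(th)+.0035*np.sin(th), H[1]+.195*np.sin(th)+.0035*np.cos(th)
def run(step,n,end=0.,X=None):
    s=telemetry.observe(); p,R=s['position'],s['tool_rot']
    g=p-.002*R[:,2]; x,y,z=g@bx,g@by,g[2]
    th=np.arctan2(z-H[1],-(y-H[0]))-.0035/.195
    print('t',round(s['time_s'],2),'th',round(th,3),'r',round(np.hypot(y-H[0],z-H[1]),4),'x',round(x,4),'F',s['ft_force'].round(1),'w',round(s['grip_width'],4))
    X=X or x; off=np.zeros(3)
    for c in range(n):
        row=[]
        for k in range(5):
            th=max(end,th-step); yy,zz=bar(th)
            d=R.T@(X*bx+yy*by+[0,0,zz]-g)*100
            row.append((d-off).round(2))
        off=d; print('call',c,'th->',round(th,3),[r.tolist() for r in row])
run(float(sys.argv[1]),int(sys.argv[2]),float(sys.argv[3]) if len(sys.argv)>3 else 0,.5417)
E
python3 arc.py .025 3
```

```text
t 9.02 th 2.201 r 0.1936 x 0.5413 F [-0.2  0.  -0.6] w 0.0089
call 0 th-> 2.076 [[0.03, 0.3, -0.41], [0.02, 0.7, -0.69], [0.02, 1.1, -0.96], [0.01, 1.51, -1.23], [0.01, 1.93, -1.48]]
call 1 th-> 1.951 [[-0.01, 0.42, -0.24], [-0.01, 0.85, -0.48], [-0.01, 1.29, -0.7], [-0.02, 1.72, -0.91], [-0.02, 2.17, -1.11]]
call 2 th-> 1.826 [[-0.0, 0.45, -0.19], [-0.01, 0.9, -0.37], [-0.01, 1.36, -0.53], [-0.02, 1.82, -0.69], [-0.02, 2.29, -0.83]]
```

Call:
{"fn": "apply_moves", "kwargs": {"motion": [{"tx":0,"ty":0.3,"tz":-0.3,"turn":0,"jaw":-1},{"tx":0,"ty":0.7,"tz":-0.6,"turn":0,"jaw":-1},{"tx":0,"ty":1.1,"tz":-0.9,"turn":0,"jaw":-1},{"tx":0,"ty":1.5,"tz":-1.15,"turn":0,"jaw":-1},{"tx":0,"ty":1.9,"tz":-1.4,"turn":0,"jaw":-1}]}}

```text
time_s: 9.43
position: [0.5009, 0.2754, 0.2406]
tool_rot: [[0.984, 0.176, -0.02], [0.176, -0.984, 0.008], [-0.018, -0.011, -1.0]]
ft_force: [0.9, -5.6, -12.0]
grip_width: 0.0091
```

```bash
python3 arc.py .03 3
```

```text
t 9.43 th 2.076 r 0.1935 x 0.5412 F [  0.9  -5.6 -12. ] w 0.0091
call 0 th-> 1.926 [[0.04, 0.43, -0.43], [0.04, 0.94, -0.7], [0.03, 1.47, -0.96], [0.02, 2.0, -1.2], [0.02, 2.54, -1.43]]
call 1 th-> 1.776 [[-0.01, 0.55, -0.21], [-0.01, 1.1, -0.41], [-0.01, 1.65, -0.58], [-0.02, 2.22, -0.75], [-0.02, 2.78, -0.89]]
call 2 th-> 1.626 [[-0.0, 0.57, -0.13], [-0.01, 1.15, -0.24], [-0.01, 1.72, -0.33], [-0.01, 2.3, -0.41], [-0.02, 2.89, -0.46]]
```

```bash
sed -i 's/\.195\*np/.1925*np/g' arc.py; python3 arc.py .03 3
```

```text
t 9.43 th 2.076 r 0.1935 x 0.5412 F [  0.9  -5.6 -12. ] w 0.0091
call 0 th-> 1.926 [[0.05, 0.55, -0.2], [0.04, 1.06, -0.48], [0.03, 1.57, -0.73], [0.03, 2.1, -0.97], [0.02, 2.63, -1.2]]
call 1 th-> 1.776 [[-0.01, 0.54, -0.21], [-0.01, 1.08, -0.4], [-0.01, 1.63, -0.58], [-0.02, 2.19, -0.74], [-0.02, 2.75, -0.88]]
call 2 th-> 1.626 [[-0.0, 0.56, -0.13], [-0.01, 1.13, -0.23], [-0.01, 1.7, -0.33], [-0.01, 2.27, -0.4], [-0.01, 2.85, -0.46]]
```

Call:
{"fn": "apply_moves", "kwargs": {"motion": [{"tx":0,"ty":0.55,"tz":-0.2,"turn":0,"jaw":-1},{"tx":0,"ty":1.05,"tz":-0.5,"turn":0,"jaw":-1},{"tx":0,"ty":1.6,"tz":-0.75,"turn":0,"jaw":-1},{"tx":0,"ty":2.1,"tz":-0.95,"turn":0,"jaw":-1},{"tx":0,"ty":2.65,"tz":-1.2,"turn":0,"jaw":-1}]}}

```text
time_s: 9.85
position: [0.5055, 0.2492, 0.2532]
tool_rot: [[0.984, 0.176, -0.02], [0.177, -0.984, 0.009], [-0.018, -0.012, -1.0]]
ft_force: [-5.0, 0.6, -0.3]
grip_width: 0.0086
```

```bash
python3 arc.py .03 2
```

```text
t 9.85 th 1.924 r 0.1934 x 0.5411 F [-5.   0.6 -0.3] w 0.0086
call 0 th-> 1.774 [[0.05, 0.57, -0.13], [0.05, 1.11, -0.32], [0.04, 1.66, -0.49], [0.04, 2.22, -0.65], [0.03, 2.78, -0.8]]
call 1 th-> 1.624 [[-0.0, 0.56, -0.12], [-0.01, 1.13, -0.23], [-0.01, 1.7, -0.32], [-0.01, 2.27, -0.4], [-0.02, 2.85, -0.45]]
```

Call:
{"fn": "apply_moves", "kwargs": {"motion": [{"tx":0,"ty":0.55,"tz":-0.2,"turn":0,"jaw":-1},{"tx":0,"ty":1.1,"tz":-0.35,"turn":0,"jaw":-1},{"tx":0,"ty":1.65,"tz":-0.5,"turn":0,"jaw":-1},{"tx":0,"ty":2.2,"tz":-0.7,"turn":0,"jaw":-1},{"tx":0,"ty":2.8,"tz":-0.8,"turn":0,"jaw":-1}]}}

```text
time_s: 10.27
position: [0.5104, 0.2211, 0.2614]
tool_rot: [[0.984, 0.176, -0.02], [0.177, -0.984, 0.009], [-0.018, -0.012, -1.0]]
ft_force: [-8.1, 0.7, 4.1]
grip_width: 0.0093
```

Call:
{"fn": "apply_moves", "kwargs": {"motion": [{"tx":0,"ty":0.55,"tz":-0.1,"turn":0,"jaw":-1},{"tx":0,"ty":1.15,"tz":-0.25,"turn":0,"jaw":-1},{"tx":0,"ty":1.7,"tz":-0.3,"turn":0,"jaw":-1},{"tx":0,"ty":2.25,"tz":-0.4,"turn":0,"jaw":-1},{"tx":0,"ty":2.85,"tz":-0.45,"turn":0,"jaw":-1}]}}

```text
time_s: 10.68
position: [0.5154, 0.1924, 0.2655]
tool_rot: [[0.984, 0.176, -0.021], [0.177, -0.984, 0.009], [-0.019, -0.012, -1.0]]
ft_force: [-4.8, -0.3, 1.0]
grip_width: 0.0091
```

```bash
python3 arc.py .03 2
```

```text
t 10.68 th 1.617 r 0.1929 x 0.541 F [-4.8 -0.3  1. ] w 0.0091
call 0 th-> 1.467 [[0.07, 0.57, -0.0], [0.06, 1.15, -0.02], [0.06, 1.73, -0.02], [0.06, 2.31, -0.0], [0.06, 2.88, 0.03]]
call 1 th-> 1.317 [[-0.0, 0.58, 0.05], [-0.0, 1.15, 0.12], [-0.0, 1.72, 0.2], [-0.0, 2.29, 0.31], [0.0, 2.85, 0.43]]
```

Call:
{"fn": "apply_moves", "kwargs": {"motion": [{"tx":-0.03,"ty":0.55,"tz":0,"turn":0,"jaw":-1},{"tx":-0.05,"ty":1.15,"tz":-0.02,"turn":0,"jaw":-1},{"tx":-0.05,"ty":1.7,"tz":-0.02,"turn":0,"jaw":-1},{"tx":-0.05,"ty":2.3,"tz":0,"turn":0,"jaw":-1},{"tx":-0.05,"ty":2.9,"tz":0.03,"turn":0,"jaw":-1}]}}

```text
time_s: 11.1
position: [0.5204, 0.1631, 0.2649]
tool_rot: [[0.984, 0.176, -0.02], [0.177, -0.984, 0.009], [-0.018, -0.012, -1.0]]
ft_force: [-1.0, -0.0, 6.3]
grip_width: 0.0092
```

Call:
{"fn": "apply_moves", "kwargs": {"motion": [{"tx":0,"ty":0.6,"tz":0.05,"turn":0,"jaw":-1},{"tx":0,"ty":1.15,"tz":0.1,"turn":0,"jaw":-1},{"tx":0,"ty":1.7,"tz":0.2,"turn":0,"jaw":-1},{"tx":0,"ty":2.3,"tz":0.3,"turn":0,"jaw":-1},{"tx":0,"ty":2.85,"tz":0.45,"turn":0,"jaw":-1}]}}

```text
time_s: 11.52
position: [0.5254, 0.1344, 0.2598]
tool_rot: [[0.984, 0.176, -0.021], [0.176, -0.984, 0.008], [-0.019, -0.012, -1.0]]
ft_force: [-3.0, -0.8, 1.2]
grip_width: 0.0086
```

```bash
python3 arc.py .03 2
```

```text
t 11.52 th 1.31 r 0.1925 x 0.5408 F [-3.  -0.8  1.2] w 0.0086
call 0 th-> 1.16 [[0.09, 0.56, 0.13], [0.09, 1.11, 0.29], [0.1, 1.66, 0.46], [0.1, 2.21, 0.65], [0.1, 2.75, 0.86]]
call 1 th-> 1.01 [[0.0, 0.53, 0.22], [0.01, 1.06, 0.46], [0.01, 1.58, 0.72], [0.01, 2.09, 0.99], [0.02, 2.59, 1.27]]
```

Call:
{"fn": "apply_moves", "kwargs": {"motion": [{"tx":0,"ty":0.55,"tz":0.13,"turn":0,"jaw":-1},{"tx":0,"ty":1.1,"tz":0.3,"turn":0,"jaw":-1},{"tx":0,"ty":1.65,"tz":0.45,"turn":0,"jaw":-1},{"tx":0,"ty":2.2,"tz":0.65,"turn":0,"jaw":-1},{"tx":0,"ty":2.75,"tz":0.85,"turn":0,"jaw":-1}]}}

```text
time_s: 11.93
position: [0.5301, 0.1069, 0.2507]
tool_rot: [[0.984, 0.176, -0.021], [0.177, -0.984, 0.008], [-0.019, -0.012, -1.0]]
ft_force: [-1.7, 0.7, -2.9]
grip_width: 0.009
```

Call:
{"fn": "apply_moves", "kwargs": {"motion": [{"tx":0,"ty":0.55,"tz":0.2,"turn":0,"jaw":-1},{"tx":0,"ty":1.05,"tz":0.45,"turn":0,"jaw":-1},{"tx":0,"ty":1.6,"tz":0.7,"turn":0,"jaw":-1},{"tx":0,"ty":2.1,"tz":1.0,"turn":0,"jaw":-1},{"tx":0,"ty":2.6,"tz":1.25,"turn":0,"jaw":-1}]}}

```text
time_s: 12.35
position: [0.5346, 0.081, 0.2375]
tool_rot: [[0.984, 0.176, -0.021], [0.176, -0.984, 0.009], [-0.019, -0.012, -1.0]]
ft_force: [-0.0, 1.2, -3.3]
grip_width: 0.0085
```

```bash
python3 arc.py .03 2
```

```text
t 12.35 th 1.004 r 0.1928 x 0.5405 F [-0.   1.2 -3.3] w 0.0085
call 0 th-> 0.854 [[0.12, 0.47, 0.32], [0.13, 0.96, 0.64], [0.13, 1.43, 0.97], [0.14, 1.89, 1.32], [0.14, 2.34, 1.68]]
call 1 th-> 0.704 [[0.01, 0.44, 0.37], [0.01, 0.87, 0.76], [0.02, 1.29, 1.16], [0.03, 1.69, 1.57], [0.03, 2.09, 1.99]]
```

Call:
{"fn": "apply_moves", "kwargs": {"motion": [{"tx":0,"ty":0.47,"tz":0.32,"turn":0,"jaw":-1},{"tx":0,"ty":0.95,"tz":0.65,"turn":0,"jaw":-1},{"tx":0,"ty":1.45,"tz":1.0,"turn":0,"jaw":-1},{"tx":0,"ty":1.9,"tz":1.35,"turn":0,"jaw":-1},{"tx":0,"ty":2.35,"tz":1.7,"turn":0,"jaw":-1}]}}

```text
time_s: 12.77
position: [0.5386, 0.0575, 0.2199]
tool_rot: [[0.984, 0.176, -0.02], [0.176, -0.984, 0.009], [-0.018, -0.012, -1.0]]
ft_force: [-0.2, 1.4, -3.2]
grip_width: 0.0093
```

Call:
{"fn": "apply_moves", "kwargs": {"motion": [{"tx":0,"ty":0.45,"tz":0.4,"turn":0,"jaw":-1},{"tx":0,"ty":0.85,"tz":0.75,"turn":0,"jaw":-1},{"tx":0,"ty":1.3,"tz":1.15,"turn":0,"jaw":-1},{"tx":0,"ty":1.7,"tz":1.55,"turn":0,"jaw":-1},{"tx":0,"ty":2.1,"tz":2.0,"turn":0,"jaw":-1}]}}

```text
time_s: 13.18
position: [0.5421, 0.0368, 0.1992]
tool_rot: [[0.984, 0.176, -0.02], [0.176, -0.984, 0.009], [-0.018, -0.012, -1.0]]
ft_force: [0.8, 1.5, -3.0]
grip_width: 0.009
```

```bash
python3 arc.py .025 2
```

```text
t 13.18 th 0.697 r 0.1925 x 0.5403 F [ 0.8  1.5 -3. ] w 0.009
call 0 th-> 0.572 [[0.15, 0.31, 0.36], [0.15, 0.62, 0.73], [0.16, 0.91, 1.11], [0.17, 1.2, 1.49], [0.17, 1.48, 1.89]]
call 1 th-> 0.447 [[0.01, 0.27, 0.4], [0.01, 0.53, 0.81], [0.02, 0.77, 1.22], [0.03, 1.01, 1.64], [0.03, 1.24, 2.06]]
```

Call:
{"fn": "apply_moves", "kwargs": {"motion": [{"tx":0,"ty":0.3,"tz":0.36,"turn":0,"jaw":-1},{"tx":0,"ty":0.6,"tz":0.73,"turn":0,"jaw":-1},{"tx":0,"ty":0.9,"tz":1.1,"turn":0,"jaw":-1},{"tx":0,"ty":1.2,"tz":1.5,"turn":0,"jaw":-1},{"tx":0,"ty":1.5,"tz":1.9,"turn":0,"jaw":-1}]}}

```text
time_s: 13.6
position: [0.5446, 0.0219, 0.1797]
tool_rot: [[0.984, 0.176, -0.019], [0.176, -0.984, 0.009], [-0.017, -0.012, -1.0]]
ft_force: [2.1, 1.6, -0.8]
grip_width: 0.0089
```

Call:
{"fn": "apply_moves", "kwargs": {"motion": [{"tx":0,"ty":0.27,"tz":0.4,"turn":0,"jaw":-1},{"tx":0,"ty":0.5,"tz":0.8,"turn":0,"jaw":-1},{"tx":0,"ty":0.75,"tz":1.2,"turn":0,"jaw":-1},{"tx":0,"ty":1.0,"tz":1.65,"turn":0,"jaw":-1},{"tx":0,"ty":1.2,"tz":2.05,"turn":0,"jaw":-1}]}}

```text
time_s: 14.02
position: [0.5466, 0.01, 0.1587]
tool_rot: [[0.984, 0.176, -0.019], [0.176, -0.984, 0.009], [-0.017, -0.012, -1.0]]
ft_force: [2.3, -1.9, 0.0]
grip_width: 0.0087
```

```bash
python3 arc.py .02 2
```

```text
t 14.02 th 0.443 r 0.1927 x 0.54 F [ 2.3 -1.9  0. ] w 0.0087
call 0 th-> 0.343 [[0.17, 0.16, 0.35], [0.18, 0.32, 0.69], [0.18, 0.48, 1.04], [0.19, 0.63, 1.4], [0.19, 0.77, 1.76]]
call 1 th-> 0.243 [[0.01, 0.14, 0.36], [0.01, 0.27, 0.72], [0.02, 0.39, 1.09], [0.02, 0.5, 1.45], [0.03, 0.61, 1.82]]
```

Call:
{"fn": "apply_moves", "kwargs": {"motion": [{"tx":0.02,"ty":0.16,"tz":0.35,"turn":0,"jaw":-1},{"tx":0.04,"ty":0.32,"tz":0.7,"turn":0,"jaw":-1},{"tx":0.04,"ty":0.48,"tz":1.05,"turn":0,"jaw":-1},{"tx":0.04,"ty":0.63,"tz":1.4,"turn":0,"jaw":-1},{"tx":0.04,"ty":0.77,"tz":1.75,"turn":0,"jaw":-1}]}}

```text
time_s: 14.43
position: [0.5479, 0.0026, 0.1407]
tool_rot: [[0.984, 0.176, -0.019], [0.176, -0.984, 0.009], [-0.017, -0.012, -1.0]]
ft_force: [-0.2, -0.4, -1.4]
grip_width: 0.0088
```

Call:
{"fn": "apply_moves", "kwargs": {"motion": [{"tx":0.01,"ty":0.14,"tz":0.35,"turn":0,"jaw":-1},{"tx":0.02,"ty":0.27,"tz":0.7,"turn":0,"jaw":-1},{"tx":0.03,"ty":0.4,"tz":1.1,"turn":0,"jaw":-1},{"tx":0.03,"ty":0.5,"tz":1.45,"turn":0,"jaw":-1},{"tx":0.03,"ty":0.6,"tz":1.8,"turn":0,"jaw":-1}]}}

```text
time_s: 14.85
position: [0.5489, -0.0032, 0.1223]
tool_rot: [[0.984, 0.176, -0.019], [0.176, -0.984, 0.009], [-0.017, -0.012, -1.0]]
ft_force: [-0.5, -1.1, -0.4]
grip_width: 0.0087
```

```bash
python3 arc.py .018 3
```

```text
t 14.85 th 0.241 r 0.1924 x 0.54 F [-0.5 -1.1 -0.4] w 0.0087
call 0 th-> 0.151 [[0.18, 0.1, 0.32], [0.18, 0.18, 0.66], [0.19, 0.26, 1.0], [0.19, 0.33, 1.34], [0.2, 0.4, 1.68]]
call 1 th-> 0.061 [[0.01, 0.06, 0.34], [0.01, 0.11, 0.68], [0.02, 0.16, 1.03], [0.02, 0.2, 1.37], [0.03, 0.24, 1.72]]
call 2 th-> 0 [[0.01, 0.03, 0.35], [0.01, 0.05, 0.69], [0.02, 0.07, 1.04], [0.02, 0.07, 1.17], [0.02, 0.07, 1.17]]
```

Call:
{"fn": "apply_moves", "kwargs": {"motion": [{"tx":0.01,"ty":0.1,"tz":0.32,"turn":0,"jaw":-1},{"tx":0.01,"ty":0.18,"tz":0.65,"turn":0,"jaw":-1},{"tx":0.02,"ty":0.26,"tz":1.0,"turn":0,"jaw":-1},{"tx":0.02,"ty":0.33,"tz":1.35,"turn":0,"jaw":-1},{"tx":0.03,"ty":0.4,"tz":1.7,"turn":0,"jaw":-1}]}}

```text
time_s: 15.27
position: [0.5495, -0.0069, 0.1048]
tool_rot: [[0.984, 0.176, -0.019], [0.176, -0.984, 0.009], [-0.017, -0.012, -1.0]]
ft_force: [-0.3, 0.1, -0.4]
grip_width: 0.0092
```

Call:
{"fn": "apply_moves", "kwargs": {"motion": [{"tx":0.01,"ty":0.05,"tz":0.25,"turn":0,"jaw":-1},{"tx":0.01,"ty":0.1,"tz":0.5,"turn":0,"jaw":-1},{"tx":0.02,"ty":0.13,"tz":0.75,"turn":0,"jaw":-1},{"tx":0.02,"ty":0.16,"tz":1.0,"turn":0,"jaw":-1},{"tx":0.02,"ty":0.18,"tz":1.2,"turn":0,"jaw":-1}]}}

```text
time_s: 15.68
position: [0.5498, -0.0086, 0.0925]
tool_rot: [[0.984, 0.176, -0.019], [0.176, -0.984, 0.009], [-0.017, -0.012, -1.0]]
ft_force: [-0.3, -0.3, -1.2]
grip_width: 0.009
```

```bash
python3 arc.py .01 3 -.02
```

```text
t 15.68 th 0.084 r 0.1924 x 0.54 F [-0.3 -0.3 -1.2] w 0.009
call 0 th-> 0.034 [[0.18, 0.03, 0.18], [0.18, 0.05, 0.37], [0.18, 0.07, 0.57], [0.19, 0.08, 0.76], [0.19, 0.09, 0.95]]
call 1 th-> -0.016 [[0.0, 0.01, 0.19], [0.01, 0.02, 0.38], [0.01, 0.03, 0.58], [0.01, 0.03, 0.77], [0.02, 0.04, 0.96]]
call 2 th-> -0.02 [[0.0, 0.0, 0.07], [0.0, 0.0, 0.07], [0.0, 0.0, 0.07], [0.0, 0.0, 0.07], [0.0, 0.0, 0.07]]
```

Call:
{"fn": "apply_moves", "kwargs": {"motion": [{"tx":0.01,"ty":0.03,"tz":0.2,"turn":0,"jaw":-1},{"tx":0.01,"ty":0.05,"tz":0.4,"turn":0,"jaw":-1},{"tx":0.01,"ty":0.07,"tz":0.6,"turn":0,"jaw":-1},{"tx":0.01,"ty":0.08,"tz":0.75,"turn":0,"jaw":-1},{"tx":0.02,"ty":0.09,"tz":0.95,"turn":0,"jaw":-1}]}}

```text
time_s: 16.1
position: [0.5499, -0.0093, 0.0829]
tool_rot: [[0.984, 0.176, -0.019], [0.176, -0.984, 0.009], [-0.017, -0.013, -1.0]]
ft_force: [-1.6, 1.7, -1.6]
grip_width: 0.009
```

Call:
{"fn": "apply_moves", "kwargs": {"motion": [{"tx":0,"ty":0.01,"tz":0.1,"turn":0,"jaw":-1},{"tx":0,"ty":0.01,"tz":0.2,"turn":0,"jaw":-1},{"tx":0,"ty":0.02,"tz":0.3,"turn":0,"jaw":-1},{"tx":0,"ty":0.02,"tz":0.4,"turn":0,"jaw":-1},{"tx":0,"ty":0.02,"tz":0.5,"turn":0,"jaw":-1}]}}

```text
time_s: 16.52
position: [0.5499, -0.0094, 0.0779]
tool_rot: [[0.984, 0.176, -0.019], [0.176, -0.984, 0.009], [-0.017, -0.012, -1.0]]
ft_force: [-0.9, 0.6, -1.3]
grip_width: 0.0094
```

Call:
{"fn": "apply_moves", "kwargs": {"motion": [{"tx":0,"ty":0,"tz":0.07,"turn":0,"jaw":-1},{"tx":0,"ty":0,"tz":0.14,"turn":0,"jaw":-1},{"tx":0,"ty":0,"tz":0.2,"turn":0,"jaw":-1},{"tx":0,"ty":0,"tz":0.25,"turn":0,"jaw":-1},{"tx":0,"ty":0,"tz":0.3,"turn":0,"jaw":-1}]}}

```text
time_s: 16.93
position: [0.5501, -0.0094, 0.0772]
tool_rot: [[0.984, 0.177, -0.017], [0.177, -0.984, 0.008], [-0.015, -0.011, -1.0]]
ft_force: [-8.7, 2.5, 25.5]
grip_width: 0.0086
```

Call:
{"fn": "apply_moves", "kwargs": {"motion": [{"tx":0,"ty":0,"tz":0,"turn":0,"jaw":-1},{"tx":0,"ty":0,"tz":0,"turn":0,"jaw":-1}]}}

```text
time_s: 17.1
position: [0.55, -0.0095, 0.0777]
tool_rot: [[0.984, 0.177, -0.017], [0.177, -0.984, 0.008], [-0.015, -0.011, -1.0]]
ft_force: [-0.9, -0.3, -1.3]
grip_width: 0.009
```

```bash
python3 - <<'E'
from h import *
im,d,P=grab('side'); cv2.imwrite('pics/s6.png',cv2.resize(im[110:270,230:410,::-1],None,fx=4,fy=3.7))
s=telemetry.observe();print(s['position'],s['ft_force'])
im,d,P=grab('top')
a=np.radians(10);q=P[150:310,130:290].reshape(-1,3);X=q[:,0]*np.cos(a)+q[:,1]*np.sin(a)-.5417;Y=-q[:,0]*np.sin(a)+q[:,1]*np.cos(a)-.0130
for y in(-.06,-.03,0,.03,.06):
    m=(abs(Y-y)<.008)&(abs(X-.06)<.025)&(q[:,2]<.12); print(y,m.sum(),np.median(q[m,2]))
E
```

```text
[ 0.54999066 -0.00944805  0.07744652] [-3.47304437  0.73334496  6.72170955]
-0.06 0 nan
-0.03 11 0.0813523709834086
0 261 0.08095213405402199
0.03 271 0.08115101345785446
0.06 267 0.0812487248314293
  return _methods._mean(a, axis=axis, dtype=dtype,
  ret = ret.dtype.type(ret / rcount)
```

View pics/s6.png

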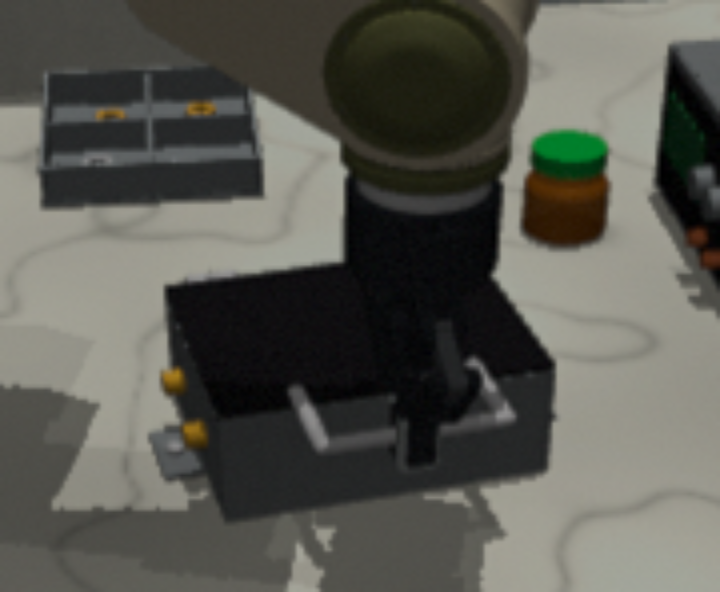

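The side crop shows the lid flat on the box with the bar at about (415,435) in the pads. Depth gives the lid top level at 81 mm, so it is shut. Pressing lightly, then opening only about 28 mm and lifting.

Call:
{"fn": "apply_moves", "kwargs": {"motion": [{"tx":0,"ty":0,"tz":0.1,"turn":0,"jaw":-1},{"tx":0,"ty":0,"tz":0.1,"turn":0,"jaw":-0.8},{"tx":0,"ty":0,"tz":0,"turn":0,"jaw":-0.5},{"tx":0,"ty":0,"tz":0,"turn":0,"jaw":-0.36},{"tx":0,"ty":0,"tz":0,"turn":0,"jaw":-0.36}]}}

```text
time_s: 17.62
position: [0.5502, -0.0096, 0.0773]
tool_rot: [[0.984, 0.177, -0.017], [0.177, -0.984, 0.008], [-0.015, -0.011, -1.0]]
ft_force: [0.1, -0.1, -0.4]
grip_width: 0.0276
```

Call:
{"fn": "apply_moves", "kwargs": {"motion": [{"tx":0,"ty":0,"tz":0,"turn":0,"jaw":-0.36},{"tx":0,"ty":0,"tz":0,"turn":0,"jaw":-0.36}]}}

```text
time_s: 17.78
position: [0.5503, -0.0097, 0.077]
tool_rot: [[0.984, 0.177, -0.017], [0.177, -0.984, 0.008], [-0.015, -0.011, -1.0]]
ft_force: [0.1, 0.2, -0.7]
grip_width: 0.0275
```

Call:
{"fn": "apply_moves", "kwargs": {"motion": [{"tx":0,"ty":0,"tz":-0.5,"turn":0,"jaw":-0.36},{"tx":0,"ty":0,"tz":-1,"turn":0,"jaw":-0.36},{"tx":0,"ty":0,"tz":-2,"turn":0,"jaw":-0.36},{"tx":0,"ty":0,"tz":-3,"turn":0,"jaw":-0.36},{"tx":0,"ty":0,"tz":-4.5,"turn":0,"jaw":-0.36}]}}

```text
time_s: 18.2
position: [0.5509, -0.01, 0.1228]
tool_rot: [[0.984, 0.177, -0.018], [0.177, -0.984, 0.008], [-0.016, -0.011, -1.0]]
ft_force: [-0.6, -0.9, -1.1]
grip_width: 0.0271
```

Call:
{"fn": "apply_moves", "kwargs": {"motion": [{"tx":0,"ty":1,"tz":-3,"turn":0,"jaw":-0.36},{"tx":0,"ty":3,"tz":-6,"turn":0,"jaw":-0.36},{"tx":0,"ty":6,"tz":-9,"turn":0,"jaw":-0.36},{"tx":0,"ty":9,"tz":-10,"turn":0,"jaw":-0.36},{"tx":0,"ty":12,"tz":-10,"turn":0,"jaw":-0.36}]}}

```text
time_s: 18.62
position: [0.5749, -0.1305, 0.2264]
tool_rot: [[0.984, 0.177, -0.01], [0.177, -0.984, 0.005], [-0.009, -0.007, -1.0]]
ft_force: [0.1, 0.1, 0.3]
grip_width: 0.0271
```

Call:
{"fn": "apply_moves", "kwargs": {"motion": [{"tx":0,"ty":1,"tz":0,"turn":0,"jaw":-0.36},{"tx":0,"ty":1,"tz":0,"turn":0,"jaw":-0.36},{"tx":0,"ty":1,"tz":0,"turn":0,"jaw":-0.36}]}}

```text
time_s: 18.87
position: [0.5764, -0.1401, 0.2268]
tool_rot: [[0.984, 0.177, -0.01], [0.177, -0.984, 0.005], [-0.009, -0.007, -1.0]]
ft_force: [-1.0, -0.4, -0.8]
grip_width: 0.0273
```

```bash
python3 - <<'E'
from h import *
im,d,P=grab('top'); cv2.imwrite('pics/t7.png',cv2.resize(im[100:340,100:420,::-1],None,fx=2,fy=2))
s=telemetry.observe();print(s['time_s'],s['position'],s['ft_force'])
a=np.radians(10);q=P[150:310,130:290].reshape(-1,3);X=q[:,0]*np.cos(a)+q[:,1]*np.sin(a)-.5417;Y=-q[:,0]*np.sin(a)+q[:,1]*np.cos(a)-.0130
for y in(-.06,-.03,0,.03,.06):
    m=(abs(Y-y)<.008)&(abs(X-.03)<.05)&(q[:,2]<.12); print(y,m.sum(),np.median(q[m,2]) if m.any() else None)
E
```

```text
18.9167 [ 0.5763356  -0.13932494  0.22655575] [-0.87825925  0.15188582  0.56253247]
-0.06 542 0.08105995937238938
-0.03 543 0.08098496476408967
0 545 0.08101908323854207
0.03 549 0.08108632932816283
0.06 551 0.08116797399455825
```

View pics/t7.png

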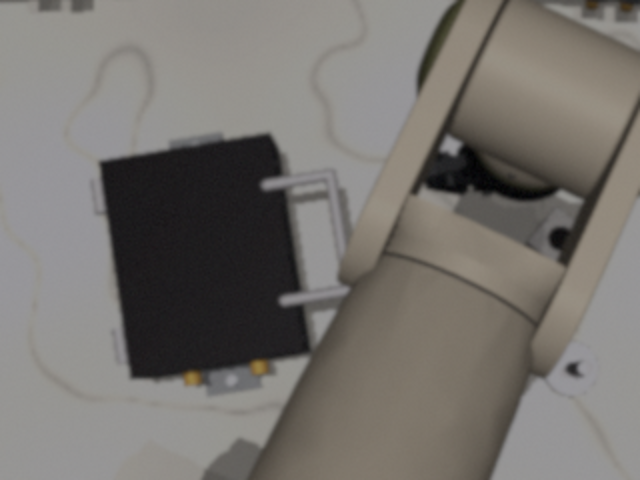

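The top crop shows the lid flat and shut on the box (plate centre at about (205,255), bar at (340,235)). The gripper is clear of it.

```bash
python3 -c "
from rig import close_job; print(close_job())"
```

```text
the job is handed in; nothing more can be done
None
```

The detector is standing upright on the box floor and the lid is fully shut. The job was handed in at about 19 s of the 54 s allowed.

- **Detector:** I gripped it by the cylinder and lowered it to the middle of the floor until it touched, at about 12 N. I then released it. The picture after release showed it upright.
- **Lid:** I took the bar at its middle and led it round its arc, slowing towards the end. It met the box at about 25 N, the highest force I read. I opened the fingers to about 28 mm to let go, then lifted clear.
- **Last checks:** The lid top measured level at 81 mm from front to hinge, against 80 mm expected, which is within camera accuracy. The arm was touching nothing and the wrist force was about 1 N. With the lid shut, the detector could not be seen again.
- **Disagreements:** The bar's path fitted a radius of about 193 mm rather than the stated 195 mm. Early in the pull this gave about 12 N along the lid, so I corrected the arc. The first move call was refused because its rows left out the jaw value. Nothing had moved.

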